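# Loosen the puck press by two turns

## Task

Loosen the small screw press on the signing table: with a fingertip or the outside of the fingers against the knurled rim of its big handwheel, roll the wheel counter-clockwise as seen from above for two full turns, counted from where its mark stands at the start, so that the mark comes back round to about where it began for the second time. Do not squeeze or force the wheel, lift nothing, and leave the clamped puck, the loose pucks and the pen pot where they are; finish clear of everything.

Things in the scene. Friction and masses are not known exactly. Their poses are not given: they have to be found in the camera images.
- press: Grey emblem press, fixed. Origin at the centre of the underside of its base plate; z up. Base plate 130 (x) by 150 (y) by 12 mm; two 20 mm posts at y = +58 and -58 mm carry a beam 36 (x) by 146 (y) mm, top 78 mm above the table (bolt heads on its ends reach 84 mm). The 18 mm screw rises through the middle of the beam to the handwheel.
- handwheel: Solid aluminium handwheel, level on top of the screw: diameter 100 mm, 20 mm thick, straight rim knurled with 48 upright ridges 2 mm high, free to reach all round. Origin at its centre, half-way through its thickness, 115 mm above the table when tight; rises 2 mm per turn as it is loosened. Underside 27 mm above the beam. z is the turning axis, up; x points to the mark and turns with the wheel.
- screw (a joint): Turn of handwheel and screw in rad, growing counter-clockwise seen from above (loosening); 0 is fully tight (hard stop). It keeps counting past a full turn (6.283). Starts between 0.1 and 1.2; 5 turns in all. Stiff to turn (about 0.06 N m, 1.2 N along the rim), stays where it is left; driven by friction and by the ridges catching the finger.
- mark (a point): Outer part of the dark radial index bar (24 by 5 mm, nearly flush) on top of the handwheel: this point is 40 mm from the wheel's axis, on its top face.
- clamped_puck_center (a point): Centre of the black rubber puck (76 mm diameter, 25 mm thick) that lies on the press's base plate under the pressing pad. Loose, not to be moved.
- left_puck_center (a point): Centre of a loose black puck (76 mm diameter, 25 mm thick) lying on the table on the +y side of the press. Leave it alone.
- right_puck_center (a point): The same on the -y side of the press. Leave it alone.
- pen_pot: Black pen pot, 72 mm diameter, 90 mm high, pens stand out to about 130 mm. Origin at the centre of its underside. Leave it alone.

How it is judged:
By the outcome, as a careful person would: the job done as asked, in the order asked, and still so for the second after the job is handed in, with the robot touching nothing.
It also fails if it takes over 64 s, if anything falls off the work surface, if the arm or the gripper's body presses on something with over 40 N, if the wrist force passes 120 N, or if a joint passes its speed limit or range.

## Robot

A 6-joint arm with a two-finger parallel gripper is mounted at the origin on the work surface. World frame = base frame: x ahead of the robot, y to its left, z up, the work surface at z = 0. Lengths are in m, angles in degrees, forces in N, time in s.
With the tool pointing down it reaches from about 0.35 to 0.875 m from the base axis. Payload 4.2 kg.
Tool frame: the origin (TCP) lies at the very end of the fingers, on their centre line; the grasp point (between the pads) lies 19 mm behind it; z points along the fingers, y is the line along which they close (so a half turn about z gives the same grasp; the last joint's range is limited). The gripper opens to 87 mm and grips with 3 to 60 N. Pads are 19 mm wide; open, the fingers measure 117 mm over their backs; the gripper's body (75 mm by 190 mm) begins 51 mm behind the grasp point.
Start: joints at [-61.96, 22.042, 0.453, 0, -68.411, -14.817], TCP at [0.143, -0.608, 0.223] pointing down, gripper open.
Joint ranges: [-179.83, 179.83], [-69.29, 118.12], [-61.27, 80.66], [-181.25, 117.63], [-171.15, -9.14], [-177.46, 177.46]. Speed limits (degrees/s): [159.86, 159.86, 180, 180, 180, 180].

## Interface

Orientations are given as a 3x3 rotation matrix whose columns are the frame's x, y, z axes.
In Python, from station import monitor, cams, ticket gives the robot as it stands.
- The arm moves only by the tool drive_tool, never from a script. Its argument "moves" is a list of rows, each an object with "delta_pos": the shift along the tool's x, y, z in mm, a list of three; "turn": the turn about the tool's z in rad; "claw": the opening, from 0 (shut) to 1 (fully open). A call has 1 to 12 rows; each row shifts and turns the commanded pose from where the row before left it, along the tool's axes as they then stand; what a row does not reach is not made up. A row lasts 1/8 s, in which the tool goes at most 62.5 mm and 10.7 degrees, less where a joint would pass 70% of its speed; a pose out of reach is approached as far as the arm can. A call is refused whole if a number of a shift passes 62.5 or a number of a turn 0.188, either way. A call with a gripper value outside its range is refused whole. The fingers move at their own pace and stop on an object; the grip force is fixed at half the most. Time passes only in rows, so rows that do not move let the fingers close. It gives the time, the measured TCP pose, the force, the opening and the grip force at its end, in the units of the state.
- monitor.sense(): the state, without advancing time (a new reading comes with each control period).
- cams.capture(name): name is "side" or "top" or "wrist"; returns a dict with "color" (384x512x3 uint8, red, green, blue), "range_z" (384x512 float32, m along the optical axis (not along the pixel's ray), 0 where there is no reading), "vertical_fov" (degrees; the focal length in pixels is half the picture's height over the tangent of half this angle, whatever the lens; pixels are square), "cx", "cy" (the principal point, pixels), "extrinsics" (4x4, takes a point from camera to world coordinates). Camera axes: x right, y down, z forward; pixel columns grow to the right and rows downward; lengths in m; the calibration is good to about 2 mm. A picture is of the moment at which its call begins.
- ticket.finish_job(): hands the job in; it is judged then, once.
The state is a dict: "time_s": time; "joints": joint angles; "joint_velocities": joint speeds; "effort": joint torques, N m; "tcp_pos": TCP position; "ee_rot": TCP orientation; "wrist_force": force on the tool from outside, world axes, zero at the start; "moment": the same for the moment, N m; "gripper_width": opening from 0.0 (shut) to 1.0 (fully open); "gripper_force": force on a finger pad.
Only numpy, scipy, OpenCV 4.12 (cv2) and the standard library are available. Lean on these libraries where they do the work, as an engineer would, in place of code of your own. Each camera call takes 0.05 s, during which the arm holds its last target. There are 200 camera calls.

## Working session

There is one attempt and no reset: what is moved stays moved. The work goes in short steps, Python scripts to look and compute and a tool call to move; the robot and the scene stay as the last step left them, time stands still between calls to the robot, and variables do not carry over. Pictures are saved under pics/ and viewed, at most 10 in all, crops included, and the job is handed in when it is done.

Besides the shell and the picture viewer there is one more tool, called after "Call:" by a JSON object that holds its "method" and its "body", one argument or row to a line. drive_tool: Moves the arm, as the interface text tells. Its arguments: {"type":"object","properties":{"moves":{"type":"array","items":{"type":"object","properties":{"delta_pos":{"type":"array","items":{"type":"number"}},"turn":{"type":"number"},"claw":{"type":"number"}}}}},"required":["moves"]}

```bash
mkdir -p pics
cat > h.py <<'E'
import numpy as np,cv2
from station import monitor,cams,ticket
def cap(n):
    d=cams.capture(n);f=d["color"].shape[0]/2/np.tan(np.radians(d["vertical_fov"])/2);d["f"]=f;return d
def pts(d):
    h,w=d["range_z"].shape;u,v=np.meshgrid(np.arange(w),np.arange(h));z=d["range_z"]
    p=np.stack([(u-d["cx"])/d["f"]*z,(v-d["cy"])/d["f"]*z,z,np.ones_like(z)],-1)
    return (p@np.array(d["extrinsics"]).T)[...,:3]
def ray(d,u,v,zp):
    E=np.array(d["extrinsics"]);r=E[:3,:3]@np.array([(u-d["cx"])/d["f"],(v-d["cy"])/d["f"],1]);o=E[:3,3]
    return o+r*(zp-o[2])/r[2]
E
python3 - <<'E'
from h import *
for n in("top","side"):
    d=cap(n);cv2.imwrite(f"pics/{n}0.png",d["color"][...,::-1]);p=pts(d)
    print(n,d["f"],np.round(d["extrinsics"],3).tolist())
    m=(d["range_z"]>0)&(abs(p[...,2]-.125)<.006)
    n_,l,s,c=cv2.connectedComponentsWithStats(m.astype(np.uint8))
    for i in range(1,n_):
        if s[i,4]>60: print(s[i],c[i],p[l==i].mean(0),p[l==i].min(0),p[l==i].max(0))
s=monitor.sense();print(s["time_s"],s["tcp_pos"],s["ee_rot"],s["gripper_width"],s["wrist_force"])
E
```

```text
top 483.7706845787734 [[-0.029, -0.989, 0.146, 0.412], [-1.0, 0.03, 0.005, 0.036], [-0.01, -0.146, -0.989, 1.229], [0.0, 0.0, 0.0, 1.0]]
[ 247  193   44   44 1352] [268.5658284  214.70857988] [ 0.52589064 -0.00218194  0.12590394] [ 0.47696928 -0.05150776  0.1190479 ] [0.57621599 0.04730199 0.13099486]
side 394.28608801270894 [[0.984, -0.098, 0.151, 0.419], [-0.18, -0.53, 0.829, -0.713], [-0.001, -0.842, -0.539, 0.592], [0.0, 0.0, 0.0, 1.0]]
[  27   21  485   63 1096] [287.02919708  37.5100365 ] [0.95211412 1.61631419 0.12496669] [-0.45882565  0.58923315  0.1190045 ] [1.6732093  1.95969234 0.1309891 ]
[224 183  46  27 939] [246.49307774 196.05963791] [ 0.52801165 -0.01059401  0.12454467] [ 0.47937137 -0.0559047   0.11910809] [0.57812407 0.0456938  0.13097452]
[  0 202  73  31 256] [ 31.90234375 216.640625  ] [ 0.09544761 -0.00775535  0.12516521] [ 0.04505671 -0.04232036  0.11906118] [0.16474157 0.02940276 0.13096557]
0.1 [ 0.14287074 -0.60788655  0.22155925] [[-9.73514578e-01 -2.28624268e-01 -5.56885691e-04]
 [-2.28624922e-01  9.73512725e-01  1.90260420e-03]
 [ 1.07153813e-04  1.97953087e-03 -9.99998035e-01]] 0.9972925236376577 [ 0.04769615 -1.13473941 -0.28902701]
```

Run:
```python
import cv2
a=cv2.imread("pics/top0.png");b=cv2.imread("pics/side0.png")
c=cv2.resize(a[140:290,170:370],(800,600),interpolation=cv2.INTER_CUBIC);cv2.imwrite("pics/topc.png",c)
cv2.imwrite("pics/ov.png",cv2.resize(cv2.hconcat([a,b]),(800,300),interpolation=cv2.INTER_AREA))
```

```text
(no output)
```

View pics/topc.png

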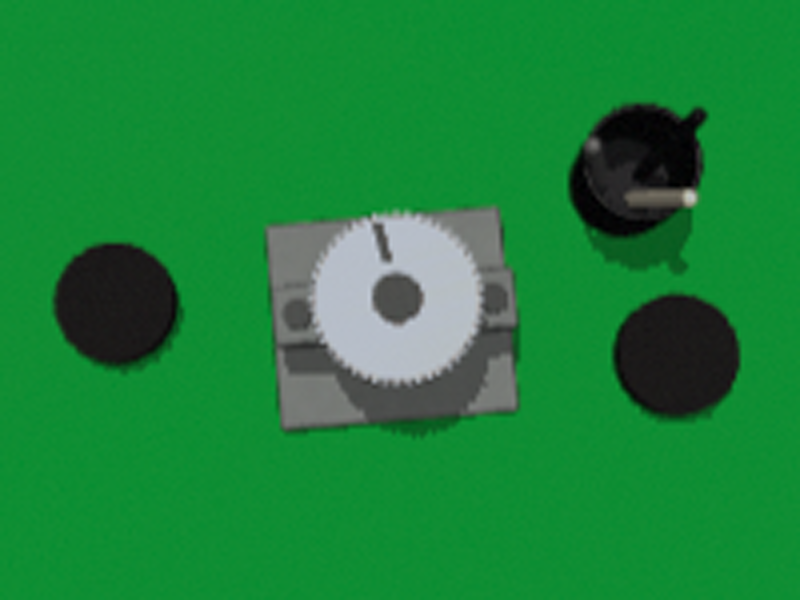

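View pics/ov.png

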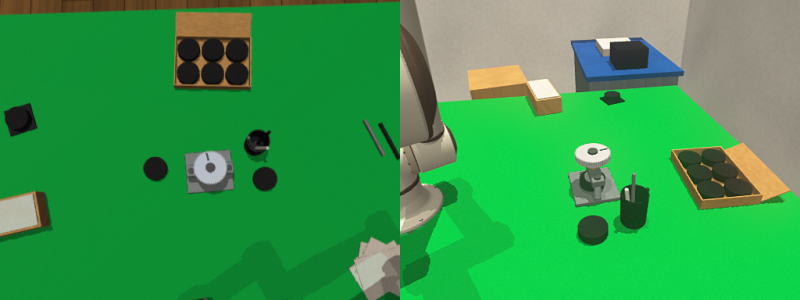

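The crop of the top view shows the wheel centred at about (398,298). Its dark mark is at (381,240), pointing to world +x and slightly +y. The pucks are at (117,303) and (677,355), and the pen pot is at about (635,170).

```bash
cat >> h.py <<'E'
def wheel(d,zt=.125,roi=None):
    g=d["color"].astype(int);p=pts(d)
    m=(d["range_z"]>0)&(abs(p[...,2]-zt)<.006)&(np.hypot(p[...,0]-.526,p[...,1]+.002)<.06)
    c=max(cv2.findContours(m.astype(np.uint8),0,1)[0],key=cv2.contourArea)
    q=np.array([ray(d,u,v,zt)[:2] for u,v in cv2.convexHull(c)[:,0,:]])
    (cx,cy),r=cv2.minEnclosingCircle(q.astype(np.float32))
    f=np.zeros(m.shape,np.uint8);cv2.drawContours(f,[c],-1,1,-1)
    v,u=np.nonzero((f>0)&(g.sum(2)<400))
    w=np.array([ray(d,a,b,zt)[:2] for a,b in zip(u,v)]).reshape(-1,2)-[cx,cy];rr=np.hypot(*w.T);k=(rr>.026)&(rr<.044)
    mk=w[k].mean(0) if k.any() else np.zeros(2)
    return (cx,cy,r),k.sum(),np.degrees(np.arctan2(mk[1],mk[0])),mk
E
python3 - <<'E'
from h import *
for n in("top","side"):print(n,wheel(cap(n)))
d=cap("wrist");s=monitor.sense();R=np.array(s["ee_rot"]);E=np.array(d["extrinsics"])
print("cam in tool",R.T@(E[:3,3]-s["tcp_pos"]),R.T@E[:3,:3],d["f"])
print("to wheel, tool axes mm",R.T@(np.array([.526,-.002,.222])-s["tcp_pos"])*1000)
E
```

```text
top ((0.5263914465904236, -0.002303126035258174, 0.04990798234939575), np.int64(19), np.float64(11.430093310808129), array([0.03434933, 0.00694482]))
side ((0.5286740064620972, -0.009234325960278511, 0.05299605429172516), np.int64(13), np.float64(25.305296986073714), array([0.02934643, 0.01387531]))
cam in tool [ 0.07987715 -0.00029719 -0.16357766] [[ 8.21745949e-04 -9.56968971e-01 -2.90189098e-01]
 [ 9.99999502e-01  6.22237566e-04  7.79779458e-04]
 [-5.65658188e-04 -2.90189594e-01  9.56969007e-01]] 341.7614560071597
to wheel, tool axes mm [-511.54701611  502.50110454    0.51800216]
```

Call:
{"method": "drive_tool", "body": {
  "moves": [
    {"delta_pos": [0,0,-10],"turn": -0.1,"claw": 0},
    {"delta_pos": [0,0,0],"claw": 0}
  ]
}}

```text
invalid input
```

Run:
```python
from h import *
s=monitor.sense();R=np.array(s["ee_rot"]);print(s["joints"],R.round(4).tolist(),s["tcp_pos"],np.degrees(np.arctan2(R[1,0],R[0,0])))
print(R.T@(np.array([.526,-.002,.222])-s["tcp_pos"])*1000)
```

```text
[-6.19608389e+01  2.20652458e+01  4.20557359e-01 -1.05117949e-02
 -6.84128990e+01 -1.48173754e+01] [[-0.9735, -0.2287, -0.0003], [-0.2287, 0.9735, 0.001], [0.0001, 0.001, -1.0]] [ 0.14290477 -0.60815676  0.22205498] -166.7820839195158
[-511.54701611  502.50110454    0.51800216]
```

Call:
{"method": "drive_tool", "body": {
  "moves": [
    {"delta_pos": [-43,42,0],"turn": 0,"claw": 0},
    {"delta_pos": [-43,42,0],"turn": 0,"claw": 0},
    {"delta_pos": [-43,42,0],"turn": 0,"claw": 0},
    {"delta_pos": [-43,42,0],"turn": 0,"claw": 0},
    {"delta_pos": [-43,42,0],"turn": 0,"claw": 0},
    {"delta_pos": [-43,42,0],"turn": 0,"claw": 0},
    {"delta_pos": [-43,42,0],"turn": 0,"claw": 0},
    {"delta_pos": [-43,42,0],"turn": 0,"claw": 0},
    {"delta_pos": [-43,42,0],"turn": 0,"claw": 0},
    {"delta_pos": [-43,42,0],"turn": 0,"claw": 0},
    {"delta_pos": [-43,42,0],"turn": 0,"claw": 0},
    {"delta_pos": [-38,40,0],"turn": 0,"claw": 0}
  ]
}}

```text
time_s: 1.75
tcp_pos: [0.5265, -0.0008, 0.2227]
ee_rot: [[-0.973, -0.23, 0.0], [-0.23, 0.973, 0.0], [-0.0, -0.0, -1.0]]
wrist_force: [0.5, -0.2, -0.3]
gripper_width: 0.003
gripper_force: 0.0
```

Run:
```python
from h import *
d=cap("wrist");cv2.imwrite("pics/w1.png",d["color"][...,::-1]);print(wheel(d))
s=monitor.sense();R=np.array(s["ee_rot"]);print(s["time_s"],s["joints"],s["tcp_pos"],np.degrees(np.arctan2(R[1,0],R[0,0])),s["gripper_width"],s["wrist_force"])
```

```text
((0.5269050002098083, -0.002750202314928174, 0.05034160241484642), np.int64(0), np.float64(0.0), array([0., 0.]))
1.8 [ 1.79035513e+01  1.26957994e+01 -1.29986575e+01  4.34368849e-04
 -6.40842859e+01 -9.44310530e+01] [0.53007722 0.00331231 0.22234931] -166.5273448146931 0.004832421315277213 [3.93170133 2.80336796 1.11534785]
```

View pics/w1.png

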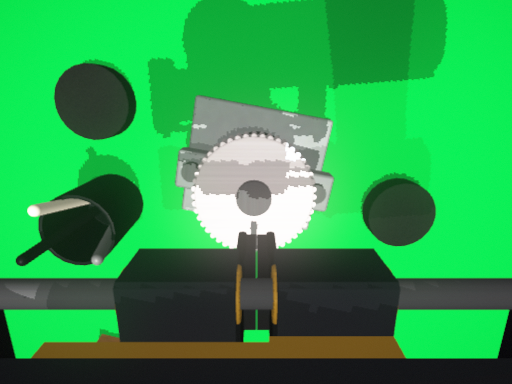

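The wrist view shows the wheel around (254,195), with the closed fingers over the mark. The pucks and pot are well away. I'll go to the near side of the wheel and wind the last joint back.

Call:
{"method": "drive_tool", "body": {
  "moves": [
    {"delta_pos": [40,8,0],"turn": 0,"claw": 0},
    {"delta_pos": [40,8,0],"turn": 0.17,"claw": 0},
    {"delta_pos": [0,0,0],"turn": 0.17,"claw": 0},
    {"delta_pos": [0,0,0],"turn": 0.17,"claw": 0},
    {"delta_pos": [0,0,0],"turn": 0.17,"claw": 0},
    {"delta_pos": [0,0,0],"turn": 0.17,"claw": 0},
    {"delta_pos": [0,0,0],"turn": 0.17,"claw": 0},
    {"delta_pos": [0,0,0],"turn": 0.17,"claw": 0},
    {"delta_pos": [0,0,60],"turn": 0,"claw": 0},
    {"delta_pos": [0,0,60],"turn": 0,"claw": 0},
    {"delta_pos": [0,0,0],"turn": 0,"claw": 0},
    {"delta_pos": [0,0,0],"turn": 0,"claw": 0}
  ]
}}

```text
time_s: 3.3
tcp_pos: [0.4458, -0.0052, 0.1044]
ee_rot: [[-0.575, 0.818, 0.003], [0.818, 0.575, 0.0], [-0.002, 0.003, -1.0]]
wrist_force: [0.6, -0.6, -0.1]
gripper_width: 0.006
gripper_force: 0.0
```

Run:
```python
from h import *
d=cap("top");cv2.imwrite("pics/t2.png",cv2.resize(d["color"][150:280,190:350,::-1],(640,520),interpolation=cv2.INTER_CUBIC));print(wheel(d))
s=monitor.sense();R=np.array(s["ee_rot"]);print(s["time_s"],s["joints"],s["tcp_pos"],np.degrees(np.arctan2(R[1,0],R[0,0])),s["wrist_force"])
C=np.array([.5267,-.0025,.1]);print(R.T@(C-s["tcp_pos"])*1000)
d=cap("wrist");p=(pts(d)-s["tcp_pos"])@R;k=(p[...,2]<.002)&(p[...,2]>-.03)&(np.hypot(p[...,0],p[...,1])<.03)&(d["range_z"]>0)
print(k.sum(),p[k].min(0),p[k].max(0))
```

```text
((0.5298188924789429, -0.0032718703150749207, 0.04904507100582123), np.int64(25), np.float64(22.162060854471843), array([0.02810858, 0.01144919]))
3.35 [ 2.03710912e+01  1.22403788e+01 -3.33567466e+01  6.22563936e-02
 -4.41194194e+01 -1.65330194e+02] [ 0.44619541 -0.00502583  0.10497153] 125.08522176692851 [ 0.98180505 -0.04999087 -0.36875815]
[-44.19671709  67.30463003   5.36861325]
1025 [-0.00193452 -0.00900644 -0.02999397] [ 0.01174494  0.00917763 -0.00042492]
```

Call:
{"method": "drive_tool", "body": {
  "moves": [
    {"delta_pos": [-3.6,6,3],"turn": 0,"claw": 0},
    {"delta_pos": [-3.6,6,0],"turn": 0,"claw": 0},
    {"delta_pos": [-0.5,0.9,0],"turn": 0,"claw": 0},
    {"delta_pos": [-0.5,0.9,0],"turn": 0,"claw": 0},
    {"delta_pos": [0,0,0],"turn": 0,"claw": 0},
    {"delta_pos": [0,0,0],"turn": 0,"claw": 0}
  ]
}}

```text
time_s: 4.15
tcp_pos: [0.4599, -0.0044, 0.0995]
ee_rot: [[-0.574, 0.819, -0.0], [0.819, 0.574, -0.0], [0.0, -0.0, -1.0]]
wrist_force: [0.8, -0.6, 0.2]
gripper_width: 0.006
gripper_force: 0.0
```

Call:
{"method": "drive_tool", "body": {
  "moves": [
    {"delta_pos": [-0.5,0.9,0],"turn": 0,"claw": 0},
    {"delta_pos": [-0.5,0.9,0],"turn": 0,"claw": 0},
    {"delta_pos": [0,0,0],"turn": 0,"claw": 0},
    {"delta_pos": [0,0,0],"turn": 0,"claw": 0}
  ]
}}

```text
time_s: 4.65
tcp_pos: [0.4621, -0.0041, 0.0995]
ee_rot: [[-0.574, 0.819, -0.0], [0.819, 0.574, -0.0], [0.0, -0.0, -1.0]]
wrist_force: [-0.4, 0.6, 0.4]
gripper_width: 0.006
gripper_force: 0.0
```

Call:
{"method": "drive_tool", "body": {
  "moves": [
    {"delta_pos": [-0.5,0.9,0],"turn": 0,"claw": 0},
    {"delta_pos": [0,0,0],"turn": 0,"claw": 0},
    {"delta_pos": [0,0,0],"turn": 0,"claw": 0}
  ]
}}

```text
time_s: 5.03
tcp_pos: [0.4631, -0.004, 0.0995]
ee_rot: [[-0.574, 0.819, -0.0], [0.819, 0.574, 0.0], [0.0, -0.0, -1.0]]
wrist_force: [0.4, 1.0, 0.1]
gripper_width: 0.005
gripper_force: 0.0
```

Call:
{"method": "drive_tool", "body": {
  "moves": [
    {"delta_pos": [-0.5,0.9,0],"turn": 0,"claw": 0},
    {"delta_pos": [0,0,0],"turn": 0,"claw": 0},
    {"delta_pos": [0,0,0],"turn": 0,"claw": 0}
  ]
}}

```text
time_s: 5.4
tcp_pos: [0.4639, -0.004, 0.0995]
ee_rot: [[-0.574, 0.819, -0.001], [0.819, 0.574, -0.0], [0.0, -0.001, -1.0]]
wrist_force: [-1.1, -0.3, 0.2]
gripper_width: 0.009
gripper_force: 0.5
```

Call:
{"method": "drive_tool", "body": {
  "moves": [
    {"delta_pos": [-0.4,0.7,0],"turn": 0,"claw": 0},
    {"delta_pos": [-7.0,-4.0,0],"turn": -0.13,"claw": 0},
    {"delta_pos": [-7.0,-4.0,0],"turn": -0.13,"claw": 0},
    {"delta_pos": [-7.0,-4.0,0],"turn": -0.13,"claw": 0},
    {"delta_pos": [-7.0,-4.0,0],"turn": -0.13,"claw": 0},
    {"delta_pos": [-7.0,-4.0,0],"turn": -0.13,"claw": 0},
    {"delta_pos": [-7.0,-4.0,0],"turn": -0.13,"claw": 0}
  ]
}}

```text
time_s: 6.28
tcp_pos: [0.4829, -0.0477, 0.0994]
ee_rot: [[-0.985, 0.174, -0.003], [0.174, 0.985, -0.001], [0.003, -0.001, -1.0]]
wrist_force: [-2.8, -0.9, 1.8]
gripper_width: 0.007
gripper_force: 1.5
```

```bash
cat >> h.py <<'E'
def rep(C=np.array([.5267,-.0025,.1])):
    s=monitor.sense();R=np.array(s["ee_rot"]);v=np.array(s["tcp_pos"])-C;r=np.hypot(*v[:2]);e=v[:2]/r;F=np.array(s["wrist_force"])
    print("t",s["time_s"],"phi",np.degrees(np.arctan2(e[1],e[0])).round(1),"rho",(r*1e3).round(2),"yaw",np.degrees(np.arctan2(R[1,0],R[0,0])).round(1),"J6",np.round(s["joints"][5],1),"tcp",np.round(s["tcp_pos"],4),"F",F.round(1),"Frad",(F[:2]@e).round(1),"Ftan",(e[0]*F[1]-e[1]*F[0]).round(1),"c",(R.T@-v*1e3).round(1),"gw",round(s["gripper_width"],3))
E
python3 - <<'E'
from h import *
d=cap("top");cv2.imwrite("pics/t3.png",cv2.resize(d["color"][150:280,190:350,::-1],(640,520),interpolation=cv2.INTER_CUBIC));print(wheel(d));rep()
E
```

```text
((0.5473323464393616, 0.00286884605884552, 0.043406032025814056), np.int64(11), np.float64(87.54924434753886), array([0.00104705, 0.02446375]))
t 6.325 phi -133.3 rho 62.72 yaw 170.1 J6 -113.5 tcp [ 0.4837 -0.0481  0.0995] F [-2.3 -2.4  1.7] Frad 3.3 Ftan -0.1 c [-34.5  52.4  -0.7] gw 0.002
```

View pics/t3.png

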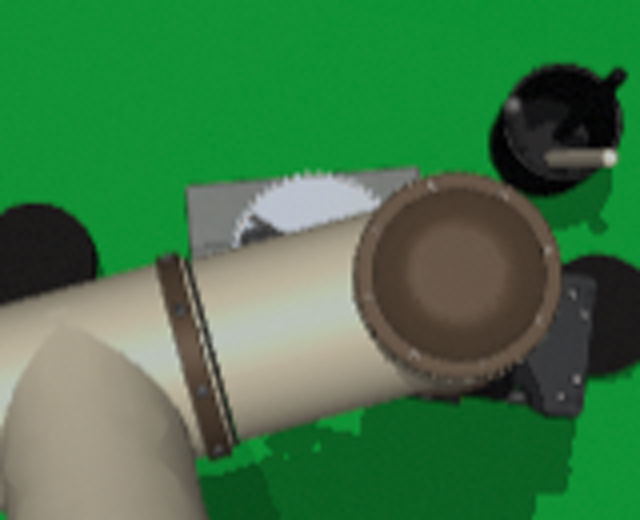

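The top view shows the mark at (258,228) relative to the hub at (314,259). That puts it at about 61°, so the wheel has followed the roughly 46° finger sweep one-to-one, at about 3 N.

Call:
{"method": "drive_tool", "body": {
  "moves": [
    {"delta_pos": [-7.0,-4.0,0],"turn": -0.13,"claw": 0},
    {"delta_pos": [-7.0,-4.0,0],"turn": -0.13,"claw": 0},
    {"delta_pos": [-7.0,-4.0,0],"turn": -0.13,"claw": 0},
    {"delta_pos": [-7.0,-4.0,0],"turn": -0.13,"claw": 0},
    {"delta_pos": [-7.0,-4.0,0],"turn": -0.13,"claw": 0},
    {"delta_pos": [-7.0,-4.0,0],"turn": -0.13,"claw": 0}
  ]
}}

```text
time_s: 7.08
tcp_pos: [0.5279, -0.0656, 0.0998]
ee_rot: [[-0.824, -0.567, -0.001], [-0.567, 0.824, -0.002], [0.002, -0.001, -1.0]]
wrist_force: [-1.6, -5.7, 1.1]
gripper_width: 0.008
gripper_force: 2.9
```

```bash
python3 -c "
from h import *
rep()"
```

```text
t 7.075 phi -88.9 rho 63.15 yaw -145.4 J6 -66.0 tcp [ 0.5279 -0.0656  0.0998] F [-1.6 -5.7  1.1] Frad 5.7 Ftan -1.8 c [-34.9  52.7  -0.3] gw 0.008
```

Call:
{"method": "drive_tool", "body": {
  "moves": [
    {"delta_pos": [-7.0,-4.0,0],"turn": -0.13,"claw": 0},
    {"delta_pos": [-7.0,-4.0,0],"turn": -0.13,"claw": 0},
    {"delta_pos": [-7.0,-4.0,0],"turn": -0.13,"claw": 0},
    {"delta_pos": [-7.0,-4.0,0],"turn": -0.13,"claw": 0},
    {"delta_pos": [-7.0,-4.0,0],"turn": -0.13,"claw": 0},
    {"delta_pos": [-7.0,-4.0,0],"turn": -0.13,"claw": 0},
    {"delta_pos": [-7.0,-4.0,-0.5],"turn": -0.13,"claw": 0},
    {"delta_pos": [-7.0,-4.0,0],"turn": -0.13,"claw": 0}
  ]
}}

```text
time_s: 8.07
tcp_pos: [0.583, -0.0328, 0.1005]
ee_rot: [[0.073, -0.997, 0.004], [-0.997, -0.073, -0.0], [0.001, -0.004, -1.0]]
wrist_force: [1.2, -2.5, 0.2]
gripper_width: 0.001
gripper_force: 1.1
```

```bash
python3 -c "
from h import *
rep()"
```

```text
t 8.075 phi -28.3 rho 63.97 yaw -85.8 J6 -8.6 tcp [ 0.583  -0.0328  0.1005] F [ 1.2 -2.5  0.2] Frad 2.3 Ftan -1.7 c [-34.3  54.    0.3] gw 0.001
```

Call:
{"method": "drive_tool", "body": {
  "moves": [
    {"delta_pos": [-7.3,-3.5,0],"turn": -0.13,"claw": 0},
    {"delta_pos": [-7.0,-4.0,0],"turn": -0.13,"claw": 0},
    {"delta_pos": [-7.0,-4.0,0],"turn": -0.13,"claw": 0},
    {"delta_pos": [-7.0,-4.0,0],"turn": -0.13,"claw": 0},
    {"delta_pos": [-7.0,-4.0,0],"turn": -0.13,"claw": 0},
    {"delta_pos": [-7.0,-4.0,0],"turn": -0.13,"claw": 0},
    {"delta_pos": [-7.0,-4.0,0],"turn": -0.13,"claw": 0},
    {"delta_pos": [-7.0,-4.0,0],"turn": -0.13,"claw": 0}
  ]
}}

```text
time_s: 9.07
tcp_pos: [0.5814, 0.0297, 0.1005]
ee_rot: [[0.897, -0.442, 0.003], [-0.442, -0.897, 0.0], [0.003, -0.001, -1.0]]
wrist_force: [0.2, -1.1, 0.3]
gripper_width: 0.007
gripper_force: 0.6
```

```bash
python3 -c "
from h import *
rep()
d=cap('side');print(wheel(d));cv2.imwrite('pics/s4.png',cv2.resize(d['color'][120:270,160:360,::-1],(800,600),interpolation=cv2.INTER_CUBIC))"
```

```text
t 9.075 phi 30.5 rho 63.51 yaw -26.2 J6 44.8 tcp [0.5814 0.0297 0.1005] F [ 0.2 -1.1  0.3] Frad -0.4 Ftan -1.0 c [-34.8  53.1   0.3] gw 0.007
((0.5283426642417908, -0.008975044824182987, 0.053871192038059235), np.int64(47), np.float64(15.096315173683758), array([0.0034359 , 0.00092684]))
```

View pics/s4.png

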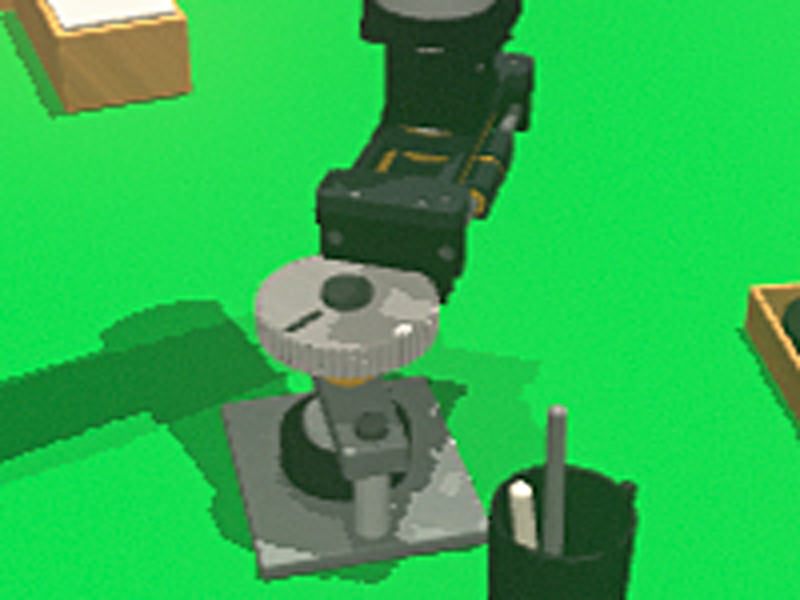

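```bash
python3 -c "
from h import *
d=cap('side');a=ray(d,235.75,200.5,.126);b=ray(d,246.75,193.1,.126);v=a-b;print(a,b,np.degrees(np.arctan2(v[1],v[0])),np.hypot(v[0],v[1]))
p=pts(d);g=d['color'].astype(int)
import cv2
m=(abs(p[...,2]-.126)<.005)&(np.hypot(p[...,0]-b[0],p[...,1]-b[1])<.046)&(np.hypot(p[...,0]-b[0],p[...,1]-b[1])>.02)&(g.sum(2)<260)&(d['range_z']>0)
v,u=np.nonzero(m);print(list(zip(u,v)))
d=cap('top');print(d['color'].shape)
"
```

```text
[ 0.50248195 -0.02614349  0.126     ] [ 0.52999033 -0.00198912  0.126     ] -138.71449884768862 0.03660799117028758
[(np.int64(247), np.int64(185)), (np.int64(254), np.int64(186)), (np.int64(261), np.int64(187)), (np.int64(238), np.int64(198)), (np.int64(239), np.int64(198)), (np.int64(240), np.int64(198)), (np.int64(237), np.int64(199)), (np.int64(238), np.int64(199)), (np.int64(235), np.int64(200)), (np.int64(236), np.int64(200)), (np.int64(237), np.int64(200)), (np.int64(233), np.int64(201)), (np.int64(234), np.int64(201)), (np.int64(235), np.int64(201)), (np.int64(232), np.int64(202))]
(384, 512, 3)
```

The side view shows the mark at crop (303,322) and the hub at (347,293). The mark is at about -139°, where it should be without slip.

Call:
{"method": "drive_tool", "body": {
  "moves": [
    {"delta_pos": [-7.4,-3.4,0],"turn": -0.13,"claw": 0},
    {"delta_pos": [-7.0,-4.0,0],"turn": -0.13,"claw": 0},
    {"delta_pos": [-7.0,-4.0,0],"turn": -0.13,"claw": 0},
    {"delta_pos": [-7.0,-4.0,0],"turn": -0.13,"claw": 0},
    {"delta_pos": [-7.0,-4.0,0],"turn": -0.13,"claw": 0},
    {"delta_pos": [-7.0,-4.0,0],"turn": -0.13,"claw": 0},
    {"delta_pos": [-7.0,-4.0,0],"turn": -0.13,"claw": 0},
    {"delta_pos": [-7.0,-4.0,0],"turn": -0.13,"claw": 0}
  ]
}}

```text
time_s: 10.22
tcp_pos: [0.5273, 0.0602, 0.1005]
ee_rot: [[0.836, 0.548, 0.003], [0.548, -0.836, 0.001], [0.003, 0.001, -1.0]]
wrist_force: [1.5, -0.2, 0.5]
gripper_width: 0.002
gripper_force: 0.6
```

```bash
python3 -c "
from h import *
rep()"
```

```text
t 10.225 phi 89.5 rho 62.72 yaw 33.3 J6 99.2 tcp [0.5273 0.0602 0.1005] F [ 1.5 -0.2  0.5] Frad -0.2 Ftan -1.5 c [-34.9  52.1   0.4] gw 0.002
```

Call:
{"method": "drive_tool", "body": {
  "moves": [
    {"delta_pos": [-7.3,-3.6,0],"turn": -0.13,"claw": 0},
    {"delta_pos": [-7.0,-4.0,0],"turn": -0.13,"claw": 0},
    {"delta_pos": [-7.0,-4.0,0],"turn": -0.13,"claw": 0},
    {"delta_pos": [-7.0,-4.0,0],"turn": -0.13,"claw": 0},
    {"delta_pos": [-7.0,-4.0,0],"turn": -0.13,"claw": 0},
    {"delta_pos": [-7.0,-4.0,0],"turn": -0.13,"claw": 0},
    {"delta_pos": [-7.0,-4.0,0],"turn": -0.13,"claw": 0},
    {"delta_pos": [-7.0,-4.0,0],"turn": -0.13,"claw": 0}
  ]
}}

```text
time_s: 11.22
tcp_pos: [0.4733, 0.0293, 0.1005]
ee_rot: [[-0.05, 0.999, 0.002], [0.999, 0.05, 0.001], [0.001, 0.002, -1.0]]
wrist_force: [0.5, 2.1, 0.9]
gripper_width: 0.006
gripper_force: 0.7
```

```bash
python3 -c "
from h import *
rep()
d=cap('side');b=[.5295,-.003];p=pts(d);g=d['color'].astype(int)
r=np.hypot(p[...,0]-b[0],p[...,1]-b[1])
m=(abs(p[...,2]-.1265)<.005)&(r<.044)&(r>.024)&(g.sum(2)<260)&(d['range_z']>0)
v,u=np.nonzero(m);print(len(u),[(int(a),int(c)) for a,c in zip(u,v)])
q=p[m].mean(0);print(q,np.degrees(np.arctan2(q[1]-b[1],q[0]-b[0])))
"
```

```text
t 11.225 phi 149.2 rho 62.17 yaw 92.8 J6 159.6 tcp [0.4733 0.0293 0.1005] F [0.5 2.1 0.9] Frad 0.7 Ftan -2.0 c [-34.4  51.8   0.6] gw 0.006
6 [(258, 195), (261, 196), (262, 196), (263, 196), (264, 196), (265, 196)]
[ 0.5604125  -0.02078717  0.12742961] -29.91629395617309
```

Call:
{"method": "drive_tool", "body": {
  "moves": [
    {"delta_pos": [5.5,-8.5,0],"turn": 0,"claw": 0},
    {"delta_pos": [5.5,-8.5,0],"turn": 0,"claw": 0},
    {"delta_pos": [-24,-7,0],"turn": 0,"claw": 0},
    {"delta_pos": [-24,-7,0],"turn": 0,"claw": 0},
    {"delta_pos": [0,0,0],"turn": 0.183,"claw": 0},
    {"delta_pos": [0,0,0],"turn": 0.183,"claw": 0},
    {"delta_pos": [0,0,0],"turn": 0.183,"claw": 0},
    {"delta_pos": [0,0,0],"turn": 0.183,"claw": 0},
    {"delta_pos": [0,0,0],"turn": 0.183,"claw": 0},
    {"delta_pos": [0,0,0],"turn": 0.183,"claw": 0},
    {"delta_pos": [0,0,0],"turn": 0.183,"claw": 0},
    {"delta_pos": [0,0,0],"turn": 0.183,"claw": 0}
  ]
}}

```text
time_s: 12.78
tcp_pos: [0.4428, -0.009, 0.1]
ee_rot: [[0.989, 0.147, -0.0], [0.147, -0.989, -0.0], [-0.0, -0.0, -1.0]]
wrist_force: [1.0, 0.5, 0.6]
gripper_width: 0.008
gripper_force: 0.0
```

Call:
{"method": "drive_tool", "body": {
  "moves": [
    {"delta_pos": [0,0,0],"turn": 0.183,"claw": 0},
    {"delta_pos": [0,0,0],"turn": 0.183,"claw": 0},
    {"delta_pos": [0,0,0],"turn": 0.183,"claw": 0},
    {"delta_pos": [0,0,0],"turn": 0.183,"claw": 0},
    {"delta_pos": [0,0,0],"turn": 0.183,"claw": 0},
    {"delta_pos": [0,0,0],"turn": 0.183,"claw": 0},
    {"delta_pos": [0,0,0],"turn": 0.183,"claw": 0},
    {"delta_pos": [0,0,0],"turn": 0.183,"claw": 0},
    {"delta_pos": [0,0,0],"turn": 0.183,"claw": 0},
    {"delta_pos": [0,0,0],"turn": 0.183,"claw": 0},
    {"delta_pos": [0,0,0],"turn": 0.183,"claw": 0},
    {"delta_pos": [0,0,0],"turn": 0.183,"claw": 0}
  ]
}}

```text
time_s: 14.28
tcp_pos: [0.4428, -0.009, 0.1]
ee_rot: [[-0.459, -0.888, -0.0], [-0.888, 0.459, 0.0], [0.0, 0.0, -1.0]]
wrist_force: [0.1, 0.2, 0.9]
gripper_width: 0.007
gripper_force: 0.0
```

Call:
{"method": "drive_tool", "body": {
  "moves": [
    {"delta_pos": [0,0,0],"turn": 0.183,"claw": 0},
    {"delta_pos": [0,0,0],"turn": 0.183,"claw": 0},
    {"delta_pos": [0,0,0],"turn": 0.183,"claw": 0},
    {"delta_pos": [0,0,0],"turn": 0.183,"claw": 0},
    {"delta_pos": [0,0,0],"turn": 0.183,"claw": 0},
    {"delta_pos": [0,0,0],"turn": 0.183,"claw": 0},
    {"delta_pos": [0,0,0],"turn": 0.183,"claw": 0},
    {"delta_pos": [0,0,0],"turn": 0.183,"claw": 0},
    {"delta_pos": [0,0,0],"turn": 0.183,"claw": 0},
    {"delta_pos": [0,0,0],"turn": 0.183,"claw": 0},
    {"delta_pos": [0,0,0],"turn": 0.183,"claw": 0},
    {"delta_pos": [0,0,-2],"turn": 0,"claw": 0}
  ]
}}

```text
time_s: 15.78
tcp_pos: [0.4428, -0.0091, 0.102]
ee_rot: [[-0.613, 0.79, -0.001], [0.79, 0.613, -0.0], [0.0, -0.001, -1.0]]
wrist_force: [-0.2, -0.8, 0.2]
gripper_width: 0.005
gripper_force: 0.0
```

```bash
python3 -c "
from h import *
rep()
d=cap('top');print(wheel(d,.127));cv2.imwrite('pics/t5.png',cv2.resize(d['color'][150:280,190:350,::-1],(640,520),interpolation=cv2.INTER_CUBIC))"
```

```text
t 15.775 phi -175.5 rho 84.17 yaw 127.8 J6 -162.1 tcp [ 0.4428 -0.0091  0.102 ] F [-0.2 -0.8  0.2] Frad 0.2 Ftan 0.8 c [-46.2  70.4   1.9] gw 0.005
((0.527887225151062, -0.0022072952706366777, 0.04958771541714668), np.int64(23), np.float64(-15.88998764569459), array([ 0.02690684, -0.00765953]))
```

View pics/t5.png

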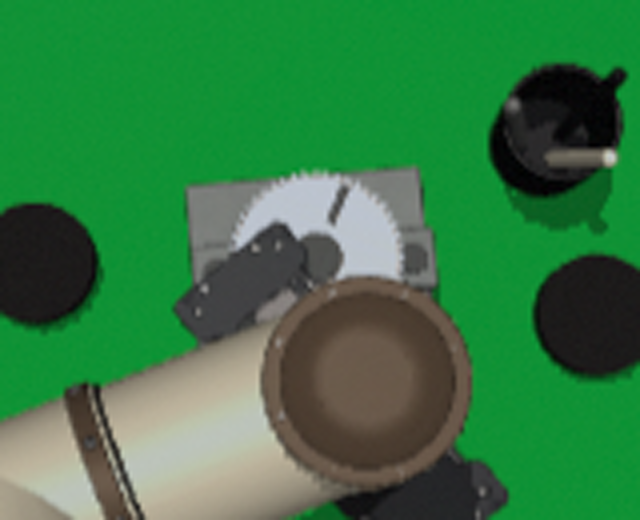

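The mark is now at crop (339,203) with the hub at (320,257), which is about -19°, so it has turned about 326°. I'm starting the second round.

Call:
{"method": "drive_tool", "body": {
  "moves": [
    {"delta_pos": [-5.5,8.3,0],"turn": 0,"claw": 0},
    {"delta_pos": [-5.5,8.3,0],"turn": 0,"claw": 0},
    {"delta_pos": [-0.6,0.9,0],"turn": 0,"claw": 0},
    {"delta_pos": [-0.6,0.9,0],"turn": 0,"claw": 0},
    {"delta_pos": [-7.0,-4.0,0],"turn": -0.13,"claw": 0},
    {"delta_pos": [-7.0,-4.0,0],"turn": -0.13,"claw": 0},
    {"delta_pos": [-7.0,-4.0,0],"turn": -0.13,"claw": 0},
    {"delta_pos": [-7.0,-4.0,0],"turn": -0.13,"claw": 0}
  ]
}}

```text
time_s: 16.82
tcp_pos: [0.4755, -0.0381, 0.1019]
ee_rot: [[-0.926, 0.378, -0.0], [0.378, 0.926, 0.0], [0.001, 0.0, -1.0]]
wrist_force: [-0.1, 0.4, 0.7]
gripper_width: 0.004
gripper_force: 0.6
```

```bash
python3 -c "
from h import *
rep(np.array([.5273,-.003,.1]))"
```

```text
t 16.825 phi -145.9 rho 62.57 yaw 157.8 J6 -127.2 tcp [ 0.4755 -0.0381  0.1019] F [-0.1  0.4  0.7] Frad -0.2 Ftan -0.4 c [-34.7  52.1   1.9] gw 0.004
```

Call:
{"method": "drive_tool", "body": {
  "moves": [
    {"delta_pos": [-7.3,-3.5,0],"turn": -0.13,"claw": 0},
    {"delta_pos": [-7.0,-4.0,0],"turn": -0.13,"claw": 0},
    {"delta_pos": [-7.0,-4.0,0],"turn": -0.13,"claw": 0},
    {"delta_pos": [-7.0,-4.0,0],"turn": -0.13,"claw": 0}
  ]
}}

```text
time_s: 17.32
tcp_pos: [0.4996, -0.0591, 0.1019]
ee_rot: [[-0.991, -0.132, -0.002], [-0.132, 0.991, -0.0], [0.002, -0.0, -1.0]]
wrist_force: [-1.9, 0.4, 1.1]
gripper_width: 0.005
gripper_force: 0.9
```

```bash
cat >> h.py <<'E'
def mark(n,zt,C):
    d=cap(n);best=[]
    gs=d["color"].astype(np.float32).sum(2);E=np.linalg.inv(np.array(d["extrinsics"]));z=d["range_z"]
    p=pts(d);r=np.hypot(p[...,0]-C[0],p[...,1]-C[1]);m=(abs(p[...,2]-zt)<.006)&(r<.043)&(r>.017)&(z>0)
    a=np.degrees(np.arctan2(p[...,1]-C[1],p[...,0]-C[0]))[m];g=gs[m]
    lo=g<0.62*np.median(g);print(n,"px",m.sum(),"dark",lo.sum(),"ang",np.sort(a[lo]).round(0)[:40])
E
python3 -c "
from h import *
rep(np.array([.5273,-.003,.1]))
mark('top',.127,(.5275,-.0025));mark('side',.127,(.5295,-.003))"
```

```text
t 17.325 phi -116.3 rho 62.6 yaw -172.4 J6 -94.2 tcp [ 0.4996 -0.0591  0.1019] F [-1.9  0.4  1.1] Frad 0.5 Ftan -1.9 c [-34.9  52.    1.9] gw 0.005
top px 22 dark 3 ang [30. 31. 34.]
side px 3 dark 0 ang []
```

Call:
{"method": "drive_tool", "body": {
  "moves": [
    {"delta_pos": [-7.0,-4.0,0],"turn": -0.13,"claw": 0},
    {"delta_pos": [-7.0,-4.0,0],"turn": -0.13,"claw": 0},
    {"delta_pos": [-7.0,-4.0,0],"turn": -0.13,"claw": 0},
    {"delta_pos": [-7.0,-4.0,0],"turn": -0.13,"claw": 0},
    {"delta_pos": [-7.0,-4.0,0],"turn": -0.13,"claw": 0},
    {"delta_pos": [-7.0,-4.0,0],"turn": -0.13,"claw": 0},
    {"delta_pos": [-7.0,-4.0,0],"turn": -0.13,"claw": 0},
    {"delta_pos": [-7.0,-4.0,0],"turn": -0.13,"claw": 0}
  ]
}}

```text
time_s: 18.42
tcp_pos: [0.5619, -0.055, 0.1021]
ee_rot: [[-0.391, -0.921, 0.0], [-0.921, 0.391, -0.001], [0.0, -0.0, -1.0]]
wrist_force: [-0.9, -1.1, 1.2]
gripper_width: 0.007
gripper_force: 0.9
```

```bash
python3 -c "
from h import *
rep(np.array([.5273,-.003,.1]))
mark('top',.127,(.5275,-.0025))"
```

```text
t 18.425 phi -56.3 rho 62.46 yaw -113.0 J6 -33.9 tcp [ 0.5619 -0.055   0.1021] F [-0.9 -1.1  1.2] Frad 0.5 Ftan -1.3 c [-34.3  52.2   2.1] gw 0.007
top px 350 dark 19 ang [-121.   92.   92.   92.   93.   93.   94.   94.   94.   95.   95.   95.
   96.   96.   96.   97.   97.   99.  100.]
```

Call:
{"method": "drive_tool", "body": {
  "moves": [
    {"delta_pos": [-7.0,-4.0,0],"turn": -0.13,"claw": 0},
    {"delta_pos": [-7.0,-4.0,0],"turn": -0.13,"claw": 0},
    {"delta_pos": [-7.0,-4.0,0],"turn": -0.13,"claw": 0},
    {"delta_pos": [-7.0,-4.0,0],"turn": -0.13,"claw": 0},
    {"delta_pos": [-7.0,-4.0,0],"turn": -0.13,"claw": 0},
    {"delta_pos": [-7.0,-4.0,0],"turn": -0.13,"claw": 0},
    {"delta_pos": [-7.0,-4.0,0],"turn": -0.13,"claw": 0},
    {"delta_pos": [-7.0,-4.0,0],"turn": -0.13,"claw": 0}
  ]
}}

```text
time_s: 19.48
tcp_pos: [0.5901, 0.0005, 0.1024]
ee_rot: [[0.595, -0.804, 0.002], [-0.804, -0.595, -0.0], [0.001, -0.001, -1.0]]
wrist_force: [0.9, -1.0, 1.8]
gripper_width: 0.009
gripper_force: 0.7
```

```bash
python3 -c "
from h import *
rep(np.array([.5273,-.003,.1]))
mark('top',.127,(.5275,-.0025));mark('side',.127,(.5295,-.003))"
```

```text
t 19.475 phi 3.2 rho 62.89 yaw -53.5 J6 20.7 tcp [5.901e-01 5.000e-04 1.024e-01] F [ 0.9 -1.   1.8] Frad 0.8 Ftan -1.0 c [-34.6  52.5   2.3] gw 0.009
top px 585 dark 34 ang [-140.  -77.  -68.  -68.  -66.  -41.  -34.  -27.  -18.  -17.  -15.  -14.
   -9.   -3.   21.   35.   36.  149.  149.  150.  150.  151.  151.  151.
  153.  153.  153.  153.  154.  154.  155.  155.  156.  157.]
side px 426 dark 18 ang [-134. -118.  -13.  -12.   -2.  152.  154.  154.  155.  156.  156.  156.
  157.  158.  158.  159.  161.  164.]
```

Call:
{"method": "drive_tool", "body": {
  "moves": [
    {"delta_pos": [-7.1,-3.8,0],"turn": -0.13,"claw": 0},
    {"delta_pos": [-7.0,-4.0,0],"turn": -0.13,"claw": 0},
    {"delta_pos": [-7.0,-4.0,0],"turn": -0.13,"claw": 0},
    {"delta_pos": [-7.0,-4.0,0],"turn": -0.13,"claw": 0},
    {"delta_pos": [-7.0,-4.0,0],"turn": -0.13,"claw": 0},
    {"delta_pos": [-7.0,-4.0,0],"turn": -0.13,"claw": 0},
    {"delta_pos": [-7.0,-4.0,0],"turn": -0.13,"claw": 0},
    {"delta_pos": [-7.0,-4.0,0],"turn": -0.13,"claw": 0}
  ]
}}

```text
time_s: 20.58
tcp_pos: [0.5568, 0.0525, 0.1025]
ee_rot: [[0.994, 0.105, 0.003], [0.105, -0.994, 0.001], [0.003, -0.001, -1.0]]
wrist_force: [1.2, -0.3, -0.4]
gripper_width: 0.002
gripper_force: 0.7
```

```bash
python3 -c "
from h import *
rep(np.array([.5273,-.003,.1]))
mark('side',.127,(.5295,-.003))"
```

```text
t 20.575 phi 62.1 rho 62.86 yaw 6.1 J6 74.0 tcp [0.5568 0.0525 0.1025] F [ 1.2 -0.3 -0.4] Frad 0.3 Ftan -1.2 c [-35.2  52.1   2.3] gw 0.002
side px 548 dark 14 ang [-153. -150. -150. -149. -148. -148. -147. -147. -146. -144. -144. -144.
 -144. -103.]
```

Call:
{"method": "drive_tool", "body": {
  "moves": [
    {"delta_pos": [-7.2,-3.7,0],"turn": -0.13,"claw": 0},
    {"delta_pos": [-7.0,-4.0,0],"turn": -0.13,"claw": 0},
    {"delta_pos": [-7.0,-4.0,0],"turn": -0.13,"claw": 0},
    {"delta_pos": [-7.0,-4.0,0],"turn": -0.13,"claw": 0},
    {"delta_pos": [-7.0,-4.0,0],"turn": -0.13,"claw": 0},
    {"delta_pos": [-7.0,-4.0,0],"turn": -0.13,"claw": 0},
    {"delta_pos": [-7.0,-4.0,0],"turn": -0.13,"claw": 0},
    {"delta_pos": [-7.0,-4.0,0],"turn": -0.13,"claw": 0},
    {"delta_pos": [-7.0,-4.0,0],"turn": -0.13,"claw": 0},
    {"delta_pos": [-7.0,-4.0,0],"turn": -0.13,"claw": 0},
    {"delta_pos": [-7.0,-4.0,0],"turn": -0.13,"claw": 0},
    {"delta_pos": [-7.0,-4.0,0],"turn": -0.13,"claw": 0}
  ]
}}

```text
time_s: 22.12
tcp_pos: [0.4724, 0.0261, 0.1025]
ee_rot: [[-0.094, 0.996, 0.001], [0.996, 0.094, 0.001], [0.001, 0.001, -1.0]]
wrist_force: [-0.3, 1.8, 1.6]
gripper_width: 0.009
gripper_force: 1.3
```

```bash
python3 -c "
from h import *
rep(np.array([.5273,-.003,.1]))
mark('side',.127,(.5295,-.003))"
```

```text
t 22.125 phi 152.1 rho 62.12 yaw 95.4 J6 162.5 tcp [0.4724 0.0261 0.1025] F [-0.3  1.8  1.6] Frad 1.1 Ftan -1.4 c [-34.1  51.9   2.5] gw 0.009
side px 546 dark 82 ang [-179. -179. -178. -174. -174. -171. -170. -170. -170. -167. -167. -167.
 -166. -163. -161. -161. -161. -160. -159. -110.  -67.  -64.  -63.  -63.
  -62.  -61.  -61.  -61.  -59.  -59.  -58.   -5.   -2.    4.    4.    7.
   16.   26.   27.   34.]
```

Call:
{"method": "drive_tool", "body": {
  "moves": [
    {"delta_pos": [5.5,-8.5,0],"turn": 0,"claw": 0},
    {"delta_pos": [5.5,-8.5,0],"turn": 0,"claw": 0},
    {"delta_pos": [0,0,0],"turn": 0.1745,"claw": 0},
    {"delta_pos": [0,0,0],"turn": 0.1745,"claw": 0},
    {"delta_pos": [0,0,0],"turn": 0.1745,"claw": 0},
    {"delta_pos": [0,0,0],"turn": 0.1745,"claw": 0},
    {"delta_pos": [0,0,0],"turn": 0.1745,"claw": 0},
    {"delta_pos": [0,0,0],"turn": 0.1745,"claw": 0},
    {"delta_pos": [0,0,0],"turn": 0.1745,"claw": 0},
    {"delta_pos": [0,0,0],"turn": 0.1745,"claw": 0},
    {"delta_pos": [0,0,0],"turn": 0.1745,"claw": 0},
    {"delta_pos": [0,0,-1],"turn": 0,"claw": 0}
  ]
}}

```text
time_s: 23.68
tcp_pos: [0.4539, 0.0355, 0.1029]
ee_rot: [[0.995, 0.096, -0.001], [0.096, -0.995, -0.0], [-0.001, 0.0, -1.0]]
wrist_force: [-0.1, -0.1, -0.4]
gripper_width: 0.005
gripper_force: 0.0
```

```bash
python3 -c "
from h import *
rep(np.array([.5273,-.003,.1]))
mark('side',.128,(.5295,-.003));mark('top',.128,(.5275,-.0025))"
```

```text
t 23.675 phi 152.3 rho 82.86 yaw 5.5 J6 70.5 tcp [0.4539 0.0355 0.1029] F [-0.1 -0.1 -0.4] Frad 0.0 Ftan 0.1 c [69.3 45.4  2.9] gw 0.005
side px 537 dark 13 ang [-65. -65. -63. -62. -61. -61. -60. -60. -59. -58. -57. -57. -56.]
top px 591 dark 21 ang [-153. -151. -147. -144.  -61.  -60.  -60.  -60.  -59.  -58.  -58.  -57.
  -57.  -57.  -57.  -56.  -55.  -55.  -55.  -54.  -52.]
```

Call:
{"method": "drive_tool", "body": {
  "moves": [
    {"delta_pos": [8.4,5.5,0],"turn": 0,"claw": 0},
    {"delta_pos": [7.5,4.9,0],"turn": 0,"claw": 0},
    {"delta_pos": [1.2,0.8,0],"turn": 0,"claw": 0},
    {"delta_pos": [-4.0,7.0,0],"turn": -0.13,"claw": 0},
    {"delta_pos": [-4.0,7.0,0],"turn": -0.13,"claw": 0},
    {"delta_pos": [-4.0,7.0,0],"turn": -0.13,"claw": 0},
    {"delta_pos": [-4.0,7.0,0],"turn": -0.13,"claw": 0},
    {"delta_pos": [-4.0,7.0,0],"turn": -0.13,"claw": 0}
  ]
}}

```text
time_s: 24.78
tcp_pos: [0.4659, -0.0139, 0.1026]
ee_rot: [[0.732, 0.681, -0.001], [0.681, -0.732, 0.0], [-0.001, -0.001, -1.0]]
wrist_force: [-1.5, 1.7, -0.5]
gripper_width: 0.006
gripper_force: 0.7
```

```bash
python3 -c "
from h import *
rep(np.array([.5273,-.003,.1]))
d=cap('top');img=cv2.imread('pics/top0.png').astype(int).sum(2)
E=np.array(d['extrinsics']);C=(.5267,-.0022);A=[]
for v in range(185,245):
  for u in range(240,300):
    q=ray(d,u,v,.1255);x,y=q[0]-C[0],q[1]-C[1];r=np.hypot(x,y)
    if .017<r<.043 and img[v,u]<400: A.append(np.degrees(np.arctan2(y,x)))
print(np.sort(A).round(0))
mark('top',.128,(.5275,-.0025));mark('side',.128,(.5295,-.003))"
```

```text
t 24.775 phi -169.9 rho 62.34 yaw 42.9 J6 114.7 tcp [ 0.4659 -0.0139  0.1026] F [-1.5  1.7 -0.5] Frad 1.2 Ftan -2.0 c [52.4 33.8  2.5] gw 0.006
[ 6.  6.  7.  8.  9. 10. 10. 10. 11. 11. 12. 12. 13. 13. 13. 14. 14. 15.
 16. 16. 17.]
top px 370 dark 22 ang [-53. -41. -31. -28. -25. -25. -25. -24. -24. -23. -22. -22. -22. -22.
 -20. -20. -19. -19. -19. -18. -17. -16.]
side px 294 dark 55 ang [-178. -176. -173. -172. -171. -170. -170. -167. -165. -162. -162. -161.
 -161. -159. -157. -156. -155. -155. -155. -153. -151. -150. -150. -147.
 -147. -146. -145. -145. -145. -143. -138. -135. -135. -131. -121. -118.
 -116. -116. -114. -113.]
```

Call:
{"method": "drive_tool", "body": {
  "moves": [
    {"delta_pos": [-4.0,7.0,0],"turn": -0.13,"claw": 0},
    {"delta_pos": [-4.0,7.0,0],"turn": -0.13,"claw": 0},
    {"delta_pos": [-4.0,7.0,0],"turn": -0.13,"claw": 0},
    {"delta_pos": [-4.0,7.0,0],"turn": -0.13,"claw": 0},
    {"delta_pos": [-2.8,4.9,0],"turn": -0.09,"claw": 0},
    {"delta_pos": [0,0,0],"turn": 0,"claw": 0},
    {"delta_pos": [-8.4,-5.5,0],"turn": 0,"claw": 0},
    {"delta_pos": [-8.4,-5.5,0],"turn": 0,"claw": 0},
    {"delta_pos": [0,0,0],"turn": 0,"claw": 0}
  ]
}}

```text
time_s: 26.05
tcp_pos: [0.468, -0.0612, 0.1032]
ee_rot: [[0.215, 0.977, 0.0], [0.977, -0.215, 0.0], [0.0, 0.0, -1.0]]
wrist_force: [0.8, 0.2, -0.5]
gripper_width: 0.005
gripper_force: 0.0
```

```bash
python3 -c "
from h import *
rep(np.array([.5273,-.003,.1]))
mark('top',.129,(.5275,-.0025));mark('side',.129,(.5295,-.003))"
```

```text
t 26.05 phi -135.5 rho 83.13 yaw 77.6 J6 155.3 tcp [ 0.468  -0.0612  0.1032] F [ 0.8  0.2 -0.5] Frad -0.7 Ftan 0.4 c [69.6 45.4  3.2] gw 0.005
top px 516 dark 16 ang [10. 11. 11. 11. 12. 12. 13. 13. 14. 14. 15. 15. 16. 16. 16. 17.]
side px 185 dark 10 ang [-14.  -9.  -0.   5.   6.   6.   8.  12.  14.  16.]
```

Call:
{"method": "drive_tool", "body": {
  "moves": [
    {"delta_pos": [0,0,-50],"turn": 0,"claw": 0},
    {"delta_pos": [0,0,-50],"turn": 0,"claw": 0},
    {"delta_pos": [0,0,-50],"turn": 0,"claw": 0},
    {"delta_pos": [-50,0,0],"turn": 0,"claw": 0},
    {"delta_pos": [-50,0,0],"turn": 0,"claw": 0},
    {"delta_pos": [-50,0,0],"turn": 0,"claw": 0},
    {"delta_pos": [-50,0,0],"turn": 0,"claw": 0},
    {"delta_pos": [0,0,0],"turn": 0,"claw": 0},
    {"delta_pos": [0,0,0],"turn": 0,"claw": 0},
    {"delta_pos": [0,0,0],"turn": 0,"claw": 0}
  ]
}}

```text
time_s: 27.4
tcp_pos: [0.428, -0.2465, 0.253]
ee_rot: [[0.223, 0.975, -0.002], [0.975, -0.223, -0.012], [-0.012, 0.001, -1.0]]
wrist_force: [-0.1, -0.3, 0.2]
gripper_width: 0.008
gripper_force: 0.0
```

```bash
python3 -c "
from h import *
mark('top',.129,(.5275,-.0025))
d=cap('top');cv2.imwrite('pics/t9.png',cv2.resize(d['color'][140:290,170:370,::-1],(800,600),interpolation=cv2.INTER_CUBIC))"
```

```text
top px 928 dark 16 ang [10. 10. 11. 11. 12. 12. 13. 13. 14. 14. 15. 15. 16. 16. 16. 17.]
```

View pics/t9.png

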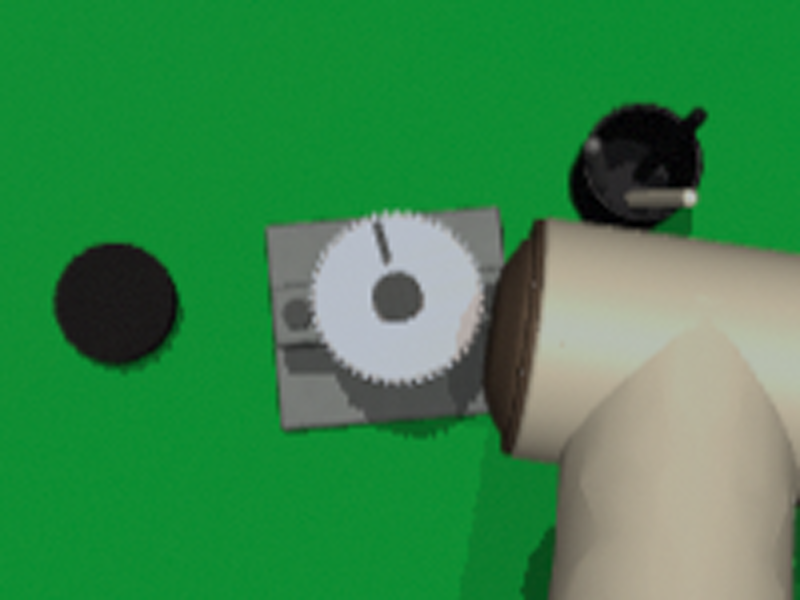

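The mark is at (382,242) and the hub at (397,298), the same as at the start. The pot and left puck haven't moved, and the right puck is hidden under the arm but was never approached.

```bash
python3 -c "
from h import *
print(ticket.finish_job())"
```

```text
the job is handed in; nothing more can be done
None
```

I rolled the handwheel two full turns counter-clockwise; its mark is back within about 2° of where it started, the arm is clear of everything, and the job is handed in at about 27 s, with no verdict returned.

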